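Offer up a cupboard door to its hinge

ROBOT

A 6-joint arm with a two-finger parallel gripper is mounted at the origin on the work surface. World frame = base frame: x ahead of the robot, y to its left, z up, the work surface at z = 0. Lengths are in mm, angles in rad, forces in N, time in s.
With the tool pointing down it reaches from about 275 to 1000 mm from the base axis. Payload 8.4 kg.
Tool frame: the origin (TCP) lies between the finger pads; the fingertips stand 8 mm ahead of it and the grasp point (between the pads) lies 11 mm behind it (tcp_to_tips is the distance from the TCP to the fingertips, in mm); z points along the fingers, y is the line along which they close (so a half turn about z gives the same grasp; the last joint's range is limited). The gripper opens to 85 mm and grips with 20 to 120 N. Pads are 22 mm wide; open, the fingers measure 114 mm over their backs; the gripper's body (76 mm by 85 mm) begins 54 mm behind the grasp point. The pads swing forward as they close: fully open they stand 13 mm farther back than shut.
Start: joints at [-1.35, 0.353, 1.633, -0, 1.155, -0.002], TCP at [138.099, -609.554, 239.281] pointing down, gripper open.
Joint ranges: [-2.63, 2.63], [-0.92, 2.1], [0.06, 2.66], [-1.3, 4.44], [0, 2.69], [-3.02, 3.02]. Speed limits (rad/s): [2.22, 2.22, 2.79, 3.14, 3.14, 3.14].

INTERFACE

Orientations are given as [roll, pitch, yaw] about the fixed x, y, z axes, in that order (R = Rz(yaw) Ry(pitch) Rx(roll)).
In Python, from rig import * gives the robot as it stands.
- The arm moves only by the tool step_arm, never from a script. Its argument "motion" is a list of rows, each an object with "claw": the finger opening in mm, from 0 to 85.4; "delta_pos": the shift along the tool's x, y, z in mm, a list of three; "turn": the turn about the tool's z in rad. In form: [{"claw": claw, "delta_pos": [dx, dy, dz], "turn": turn}, ...]. A call has 1 to 8 rows; each row shifts and turns the commanded pose from where the row before left it, along the tool's axes as they then stand; what a row does not reach is not made up. A row lasts 1/12 s, in which the tool goes at most 41.7 mm and 7.16 degrees, less where a joint would pass 70% of its speed; a pose out of reach is approached as far as the arm can. A call is refused whole if a number of a shift passes 41.7 or a number of a turn 0.125, either way. A call with a gripper value outside its range is refused whole. The fingers move at their own pace and stop on an object; "force" is the grip in N (left out, the last holds). Time passes only in rows, so rows that do not move let the fingers close. It gives the time, the measured TCP pose, the force, the opening and the grip force at its end, in the units of the state.
- sense(): the state, without advancing time (a new reading comes with each control period).
- grab_frame(name): name is "scene" or "side" or "wrist"; returns a dict with "img" (384x512x3 uint8, red, green, blue), "vertical_fov" (degrees; the focal length in pixels is half the picture's height over the tangent of half this angle, whatever the lens; pixels are square), "cx", "cy" (the principal point, pixels), "R" (3x3) and "t" (3): a world point X has camera coordinates R X + t. Camera axes: x right, y down, z forward; pixel columns grow to the right and rows downward; lengths in mm; the calibration is good to about 2 mm. The wrist camera is an equidistant fisheye: a pixel r from the principal point sees the ray r / f radians off the axis. A picture is of the moment at which its call begins. There is no depth.
- sign_off(): hands the job in; it is judged then, once.
The state is a dict: "clock": time; "qpos": joint angles; "qvel": joint speeds; "joint_efforts": joint torques, N m; "eef_pos": TCP position; "tcp_rot": TCP orientation; "contact_force": force on the tool from outside, world axes, zero at the start; "wrist_torque": the same for the moment, N m; "opening": opening from 0.0 (shut) to 1.0 (fully open); "grasp_force": force on a finger pad.
Only numpy, scipy, OpenCV 4.12 (cv2) and the standard library are available. Lean on these libraries where they do the work, as an engineer would, in place of code of your own. Each camera call takes 0.05 s, during which the arm holds its last target. There are 200 camera calls.

TASK

At the repair bench, take the small red cupboard door off its sloping rest and stand it upright on its thin bottom edge on the bare bench, letting go so that it stands by itself. Then take it by its top edge, lift it clear of the bench and bring its hinge knuckle, without forcing, midway between the two knuckles on the jamb block, so that the three holes line up for a pin. Finish while still holding the door there, upright and steady, carried by the gripper alone; leave the drill, its battery, the wheel, the perforated strip, the screwdriver and the parts tray where they are.

Things in the scene. Friction and masses are not known exactly. Their poses are not given: they have to be found in the camera images.
- door_center (a point): Centre of the loose red door: a board 18 mm thick (its x), 110 mm wide (its y), 120 mm high (its z, towards the top edge), 0.15 to 0.3 kg. At the start it leans on the rest, its z axis 0.5 rad from vertical, top towards the robot; the upper 50 mm of the board is free on both faces. It stands stably on its bottom edge on the bench, the centre then 60 mm up. All on its faces is flush.
- door_knuckle (a point): Centre of the door's steel knuckle, which stands out from the door's +y side edge at half height: a tube 30 mm long, 20 mm outside, 13 mm hole, its axis along the door's z. It lies 71 mm from the door's centre along the door's y axis; the tube's axis is 16 mm beyond the side edge.
- jamb_axis (a point): Point on the vertical hinge axis, midway between the jamb's two steel knuckles, 75 mm above the bench: the middle of the door's knuckle goes here. The tubes (20 mm outside, 13 mm hole, for an 8 mm pin) span 30 to 54 and 96 to 120 mm above the bench: a 42 mm gap. Site axes are the jamb's: z up, -y out of the post. The door's knuckle goes in along +y, the door's axes parallel to these.
- jamb: The fixed jamb block: a wooden post, 45 mm along its x, 40 mm along y, 140 mm high, on a plywood foot 12 mm thick that reaches 20 mm to -y, 90 mm to +y and 65 mm either way along x. Origin on the bench under the post's middle. The knuckles stand on its -y face; the hinge axis is at y = -36 mm, 16 mm off that face. The bench for 150 mm to -y of the axis is clear.
- rest: Fixed plywood rest that the door leans on. Origin on the bench; its foot is 10 mm thick and spans x = -65 to 45 mm, y = -50 to 50 mm. Its sloping back, 90 mm wide, carries the lower 68 mm of the door from the robot's side and below; the ledge under the door is at x = 25 mm, 30 mm up; the door's top edge is 135 mm up. The bench between rest and jamb, 0.5 m ahead of the robot on its centre line, is bare.
- drill: Red and black cordless drill lying on its side, about 230 mm long (its x, chuck to +x), 210 mm across (handle to +y), 65 mm high; origin under the motor housing. Leave alone.
- battery: Black and red battery pack, 75 x 115 x 60 mm high, origin centre of underside. Leave alone.
- wheel: Black toy wheel with yellow hub lying flat, 110 mm diameter, 45 mm high, origin centre of underside. Leave alone.
- strip: Perforated steel strip lying flat, 40 x 160 x 5 mm, long along its y, origin centre of underside. Leave alone.
- screwdriver: Screwdriver lying along its x, about 200 mm long, origin beneath its middle. Leave alone.
- tray: Blue parts tray with hinge pins and screws, 100 x 150 x 30 mm, origin centre of underside. Leave alone.
There are look-alikes about, which are no part of the job. There is more than one size of the part that bears door_center; the job needs the largest.

How it is judged (in metres and radians):
On the way, in this order (a step that is already met when the one before it is completed fails the run):
1. the door stands upright on its bottom edge on the bench by itself, not touched by the fingers or the rest (angle between door_center's own z axis and vertical below 0.06 rad and height (world z) of door_center between 0.056 and 0.064 m and contact force between the fingers and door below 0.05 N and contact force between door and rest below 0.05 N and contact force between door and jamb below 0.05 N and linear speed of door below 0.02 m/s), for 0.3 s.
2. the door is held by the fingers with its knuckle between the jamb's knuckles, the holes in line (horizontal distance between door_knuckle and jamb_axis below 0.004 m and z of door_knuckle in the frame of jamb_axis between -0.005 and 0.005 m and angle between door_center's own z axis and vertical below 0.06 rad and contact force between the fingers and door above 2 N and contact force between door and jamb below 1 N and height (world z) of door_center above 0.068 m and linear speed of door below 0.01 m/s), for 0.3 s.
At the end, for the whole second after the job is handed in: The door is still gripped (over 2 N), upright within 0.06 rad, at rest and clear of the bench; the axis of its knuckle is within 4 mm of the jamb's hinge axis horizontally and its middle within 5 mm of midway between the jamb's knuckles in height; it does not lean on the jamb (under 1 N) (all of step 2); the arm keeps its last pose, push and grip.
It fails at once if one of the drill, battery, wheel, strip, screwdriver or tray is disturbed (moved more than 20 mm) (distance of any of battery, drill, strip, wheel, screwdriver, tray from where it was at the start of the episode above 0.02 m).
It fails at once if the door falls over flat or is turned on its head (angle between door_center's own z axis and vertical above 1.2 rad).
It fails at once if the door is forced against the jamb (more than 20 N) (contact force between door and jamb above 20 N).
It also fails if it takes over 48 s, if anything falls off the work surface, if the arm or the gripper's body presses on something with over 40 N, if the wrist force passes 120 N, or if a joint passes its speed limit or range.

## Working session

There is one attempt and no reset: what is moved stays moved. The work goes in short steps, Python scripts to look and compute and a tool call to move; the robot and the scene stay as the last step left them, time stands still between calls to the robot, and variables do not carry over. Pictures are saved under pics/ and viewed, at most 10 in all, crops included, and the job is handed in when it is done.

Besides the shell and the picture viewer there is one more tool, called after "Call:" as name([rows], argument=value, ...), one row to a line, values as JSON. step_arm: Moves the arm, as the interface text tells. Its arguments: {"type":"object","properties":{"motion":{"type":"array","items":{"type":"object","properties":{"claw":{"type":"number"},"delta_pos":{"type":"array","items":{"type":"number"}},"turn":{"type":"number"}}}},"force":{"type":"number"}},"required":["motion"]}

```bash
mkdir -p pics; python3 - <<'E'
from rig import *
import cv2,pickle
print(sense())
F={}
for n in ("scene","side"):
    f=grab_frame(n);F[n]=f
    cv2.imwrite(f"pics/{n}0.png",f["img"][:,:,::-1]); print(n,f["vertical_fov"],f["cx"],f["cy"],f["R"],f["t"])
pickle.dump(F,open("f0.pkl","wb"))
E
```

```text
{'clock': 0.0, 'qpos': array([-1.35036286e+00,  3.53677786e-01,  1.63415207e+00, -3.63645563e-06,
        1.15525845e+00, -2.39609976e-03]), 'qvel': array([ 0.00023729,  0.00045162, -0.00029707, -0.00047859,  0.00315077,
        0.0006365 ]), 'joint_efforts': array([ 2.60324166e-03, -6.05242109e+01, -3.42068267e+01,  2.92411969e-04,
        9.26928129e-03, -5.13749546e-05]), 'eef_pos': array([ 138.01147703, -609.0624259 ,  238.53552211]), 'tcp_rot': array([-3.14009700e+00, -2.58938157e-07,  2.22831033e-01]), 'contact_force': array([ 0.58028566,  0.39408787, -0.52536574]), 'wrist_torque': array([-0.05957892,  0.00210658, -0.02374572]), 'grasp_force': 0.0, 'opening': 1.0005862550746774}
scene 55.44122998185362 257.4166377634392 193.68924368003866 [[ 0.81188751  0.58381095  0.00185619]
 [ 0.45022273 -0.62408015 -0.63861057]
 [-0.37166944  0.51931564 -0.76952784]] [-442.28675063 -190.15877323 1660.79968967]
side 56.957117672705614 255.20417420364714 189.7988733485612 [[ 0.99967174 -0.01946473  0.01665953]
 [-0.00382825 -0.75642166 -0.6540731 ]
 [ 0.02533299  0.65379461 -0.75624787]] [-555.71328283   45.83911588 1336.2421347 ]
```

```bash
python3 - <<'E'
import cv2
for n in ("scene","side"):
    i=cv2.imread(f"pics/{n}0.png"); cv2.imwrite(f"pics/{n}0b.png",cv2.resize(i,(800,600),interpolation=cv2.INTER_CUBIC))
E
```

```text
(no output)
```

View pics/scene0b.png

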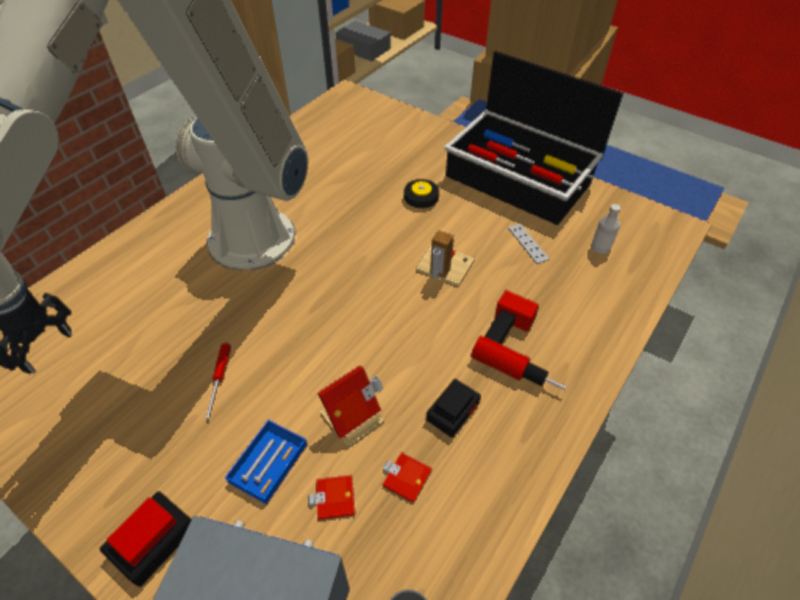

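View pics/side0b.png

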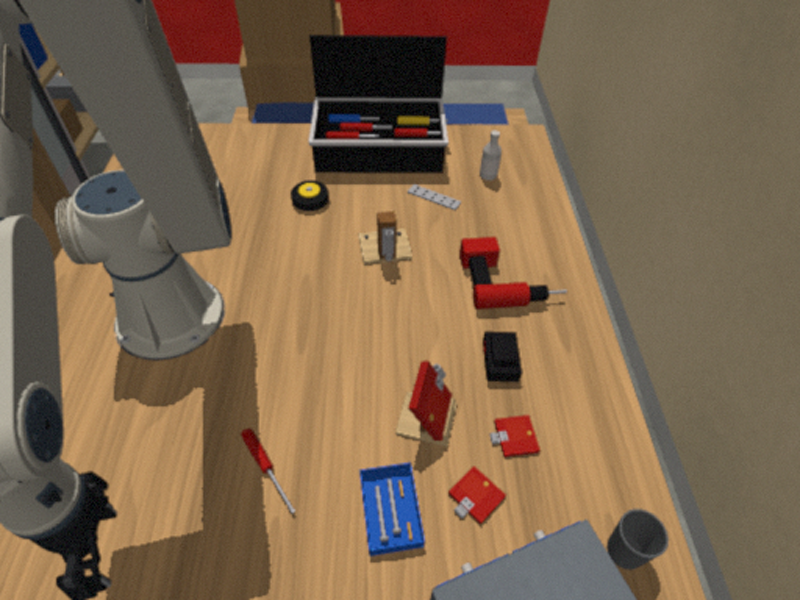

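```bash
python3 - <<'E'
import cv2,numpy as np
def crop(n,x,y,w,h,s):
    i=cv2.imread(f"pics/{n}0.png")[y:y+h,x:x+w]
    i=cv2.resize(i,None,fx=s,fy=s,interpolation=cv2.INTER_CUBIC)
    for k in range(10*((x+9)//10),x+w,10):
        cv2.line(i,(int((k-x+.5)*s),0),(int((k-x+.5)*s),8 if k%50 else 16),(255,255,0),1); cv2.putText(i,str(k),(int((k-x)*s)-8,20),0,.35,(255,0,0),1)
    for k in range(10*((y+9)//10),y+h,10):
        cv2.line(i,(0,int((k-y+.5)*s)),(8,int((k-y+.5)*s)),(255,255,0),1); cv2.putText(i,str(k),(10,int((k-y+.5)*s)+4),0,.35,(255,0,0),1)
    return i
a=crop("scene",195,228,57,43,7);b=crop("side",245,225,57,43,7);b=b
cv2.imwrite("pics/door.png",np.hstack([crop("scene",198,228,57,60,7),crop("side",248,225,57,60,7)]))
cv2.imwrite("pics/jamb.png",np.hstack([crop("scene",260,140,50,50,8),crop("side",223,128,50,50,8)]))
E
```

```text
(no output)
```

View pics/door.png

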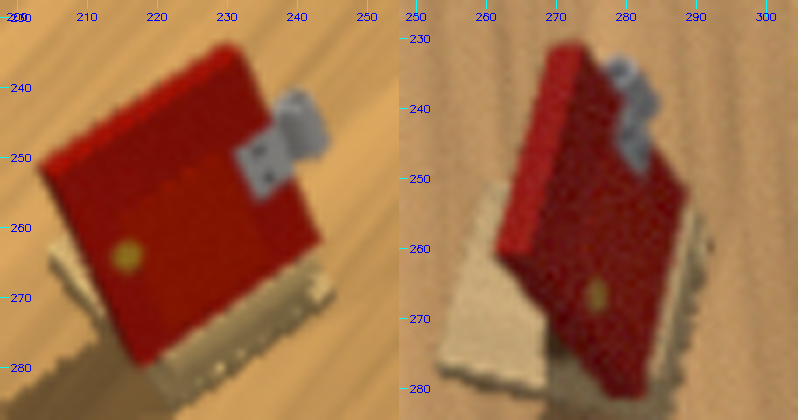

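View pics/jamb.png

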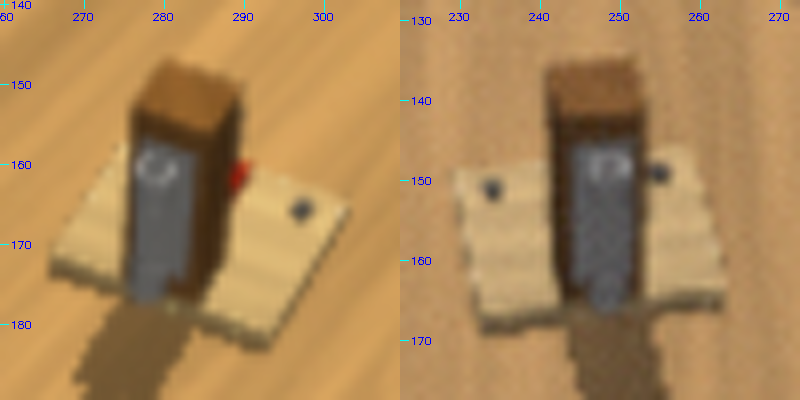

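```bash
cat >h.py <<'E'
import numpy as np,pickle,cv2
from scipy.optimize import least_squares
F=pickle.load(open("f0.pkl","rb"))
def proj(f,X):
    c=np.atleast_2d(X)@np.array(f["R"]).T+f["t"]; k=192/np.tan(np.radians(f["vertical_fov"])/2)
    return np.c_[f["cx"]+k*c[:,0]/c[:,2], f["cy"]+k*c[:,1]/c[:,2]]
def Rz(a): return np.array([[np.cos(a),-np.sin(a),0],[np.sin(a),np.cos(a),0],[0,0,1]])
def Ry(a): return np.array([[np.cos(a),0,np.sin(a)],[0,1,0],[-np.sin(a),0,np.cos(a)]])
def fit(model,obs,p0):
    def r(p): return np.concatenate([(proj(F[n],model(p,np.array(P,float)))-np.array(q)).ravel() for n,P,q in obs])
    s=least_squares(r,p0,loss="soft_l1"); return s.x,r(s.x).reshape(-1,2)
def door(p,P): return P@(Rz(p[3])@Ry(p[4])).T+p[:3]
def jamb(p,P): return P@Rz(p[2]).T+[p[0],p[1],0]
E
python3 - <<'E'
from h import *
np.set_printoptions(precision=2,suppress=True)
x,y,z=9,55,60
D=[("scene",[[x,-y,-z],[x,y,-z],[x,-y,z],[x,y,z],[-x,-y,z],[-x,y,z]],[[217.8,279.9],[243.5,261.8],[205.4,252.9],[231.5,236.4],[203.2,251.5],[229.6,233.8]]),
("side",[[-x,y,z],[-x,-y,z],[x,y,z],[x,-y,z],[x,y,-z],[x,-y,-z],[-x,-y,-z]],[[269.1,231],[261.5,260.6],[274.1,230.5],[265.5,260.9],[288.8,251.6],[282.6,281.4],[277.4,280.9]])]
for tilt in (0,1):
    p,r=fit(door if tilt else (lambda p,P:door([*p[:4],-.5],P)),D,[500,-200,85,0,-.5][:5 if tilt else 4]); print(p); 
print(r)
a,b=22.5,20
J=[("scene",[[-a,b,140],[a,b,140],[a,-b,140],[-a,-b,140],[-65,-20,12],[65,-20,12],[65,90,12],[0,-36,120]],[[280.75,147],[289.9,150.5],[286,156],[276.1,152],[265.75,171.75],[293,182.3],[303.2,165.4],[279.1,160.5]]),
("side",[[-a,b,140],[a,b,140],[a,-b,140],[-a,-b,140],[-65,-20,12],[65,-20,12],[-65,90,12],[65,90,12],[0,-36,120]],[[240.9,136],[252.5,135.2],[252.9,141.5],[241,141.9],[232.75,167.5],[262.75,164.5],[229.4,148.75],[258.5,145.6],[248.5,148.1]])]
p,r=fit(jamb,J,[500,250,0]);print(p);print(r);print(jamb(p,np.array([[0,-36,75.]])))
E
```

```text
[ 612.62 -285.94   81.5     6.02]
[ 612.55 -286.23   82.21   24.88   49.79]
[[ 0.18  1.08]
 [ 0.34  0.46]
 [-0.29  0.57]
 [ 1.13 -1.47]
 [-0.63 -0.05]
 [ 0.26 -0.6 ]
 [-0.26 -0.49]
 [-0.48  0.25]
 [-0.1  -0.46]
 [ 0.97 -0.31]
 [-0.27  0.13]
 [-0.17  0.25]
 [-0.19  0.82]]
[525.74 200.75   0.13]
[[-0.73 -0.19]
 [ 0.22 -0.06]
 [-0.11  0.64]
 [-0.44  0.89]
 [-0.18 -0.51]
 [ 0.2  -0.38]
 [ 0.45 -0.17]
 [-0.35  0.35]
 [-0.26 -0.42]
 [-0.49 -0.63]
 [ 0.64 -0.2 ]
 [ 0.96  0.45]
 [-0.71 -0.63]
 [ 0.53 -0.71]
 [-0.21  0.03]
 [ 0.51  0.42]
 [-0.16  0.38]]
[[530.58 165.08  75.  ]]
```

Call:
step_arm([
  {"claw": 85,"delta_pos": [31.75,-14,0],"turn": 0},
  {"claw": 85,"delta_pos": [31.75,-14,0],"turn": 0},
  {"claw": 85,"delta_pos": [31.75,-14,0],"turn": 0},
  {"claw": 85,"delta_pos": [31.75,-14,0],"turn": 0},
  {"claw": 85,"delta_pos": [31.75,-14,0],"turn": 0},
  {"claw": 85,"delta_pos": [31.75,-14,0],"turn": 0},
  {"claw": 85,"delta_pos": [31.75,-14,0],"turn": 0},
  {"claw": 85,"delta_pos": [31.75,-14,0],"turn": 0},
])

```text
clock: 0.77
eef_pos: [362.1, -442.8, 239.1]
tcp_rot: [-3.141, 0.0, 0.223]
contact_force: [0.5, -0.8, 0.9]
opening: 0.997
grasp_force: 0.0
```

Call:
step_arm([
  {"claw": 85,"delta_pos": [31.75,-14,0],"turn": 0},
  {"claw": 85,"delta_pos": [31.75,-14,0],"turn": 0},
  {"claw": 85,"delta_pos": [31.75,-14,0],"turn": 0},
  {"claw": 85,"delta_pos": [31.75,-14,0],"turn": 0},
  {"claw": 85,"delta_pos": [31.75,-14,0],"turn": 0},
  {"claw": 85,"delta_pos": [31.75,-14,0],"turn": 0},
  {"claw": 85,"delta_pos": [31.75,-14,0],"turn": 0},
  {"claw": 85,"delta_pos": [31.75,-14,0],"turn": 0},
])

```text
clock: 1.43
eef_pos: [585.1, -277.5, 238.9]
tcp_rot: [-3.141, 0.001, 0.223]
contact_force: [0.4, -0.1, 0.1]
opening: 0.995
grasp_force: 0.0
```

Call:
step_arm([
  {"claw": 85,"delta_pos": [0,0,0],"turn": -0.12},
  {"claw": 85,"delta_pos": [0,0,0],"turn": -0.12},
  {"claw": 85,"delta_pos": [0,0,0],"turn": -0.12},
  {"claw": 85,"delta_pos": [0,0,0],"turn": -0.12},
  {"claw": 85,"delta_pos": [0,0,0],"turn": -0.12},
  {"claw": 85,"delta_pos": [0,0,0],"turn": -0.12},
  {"claw": 85,"delta_pos": [0,0,0],"turn": -0.12},
  {"claw": 85,"delta_pos": [0,0,0],"turn": -0.12},
])

```text
clock: 2.1
eef_pos: [583.8, -278.7, 238.8]
tcp_rot: [-3.141, -0.0, 1.189]
contact_force: [0.3, -0.6, 0.3]
opening: 0.994
grasp_force: 0.0
```

Call:
step_arm([
  {"claw": 85,"delta_pos": [0,0,0],"turn": -0.12},
  {"claw": 85,"delta_pos": [0,0,0],"turn": 0},
])

```text
clock: 2.27
eef_pos: [583.8, -278.7, 238.8]
tcp_rot: [-3.141, -0.0, 1.308]
contact_force: [0.3, 0.0, -0.2]
opening: 0.996
grasp_force: 0.0
```

Call:
step_arm([
  {"claw": 85,"delta_pos": [0,9,25],"turn": 0},
  {"claw": 85,"delta_pos": [0,0,30],"turn": 0},
  {"claw": 85,"delta_pos": [0,0,30],"turn": 0},
  {"claw": 85,"delta_pos": [0,0,25],"turn": 0},
  {"claw": 85,"delta_pos": [0,0,15],"turn": 0},
  {"claw": 55,"delta_pos": [0,0,2],"turn": 0},
  {"claw": 55,"delta_pos": [0,0,0],"turn": 0},
  {"claw": 55,"delta_pos": [0,0,0],"turn": 0},
], force=25)

```text
clock: 2.93
eef_pos: [593.3, -281.5, 113.2]
tcp_rot: [3.141, 0.0, 1.301]
contact_force: [-0.2, -0.2, 0.1]
opening: 0.644
grasp_force: 0.0
```

```bash
cat >look.py <<'E'
import sys,pickle,cv2,numpy as np
from rig import *
# look.py tag  sx sy  dx dy w h : crops from scene and side, side by side
t=sys.argv[1]; sx,sy,dx,dy,w,h=map(int,sys.argv[2:8]); s=400/w; F={}; L=[]
for n,x,y in (("scene",sx,sy),("side",dx,dy)):
    F[n]=grab_frame(n); i=cv2.resize(np.ascontiguousarray(F[n]["img"][y:y+h,x:x+w,::-1]),None,fx=s,fy=s,interpolation=cv2.INTER_CUBIC)
    for k in range(10*((x+9)//10),x+w,10):
        c=int((k-x+.5)*s); cv2.line(i,(c,0),(c,6),(255,255,0),1); cv2.putText(i,str(k),(c-8,18),0,.35,(255,0,0),1)
    for k in range(10*((y+9)//10),y+h,10):
        c=int((k-y+.5)*s); cv2.line(i,(0,c),(6,c),(255,255,0),1); cv2.putText(i,str(k),(8,c+4),0,.35,(255,0,0),1)
    L.append(i)
pickle.dump(F,open(f"f_{t}.pkl","wb")); cv2.imwrite(f"pics/{t}.png",np.hstack(L)); S=sense(); print(S["clock"],S["eef_pos"],S["contact_force"])
E
python3 look.py cage 180 190 235 190 80 100
```

```text
3.0333 [ 593.66238499 -281.6655242   113.90279792] [0.65689087 0.48894007 0.09841015]
```

View pics/cage.png

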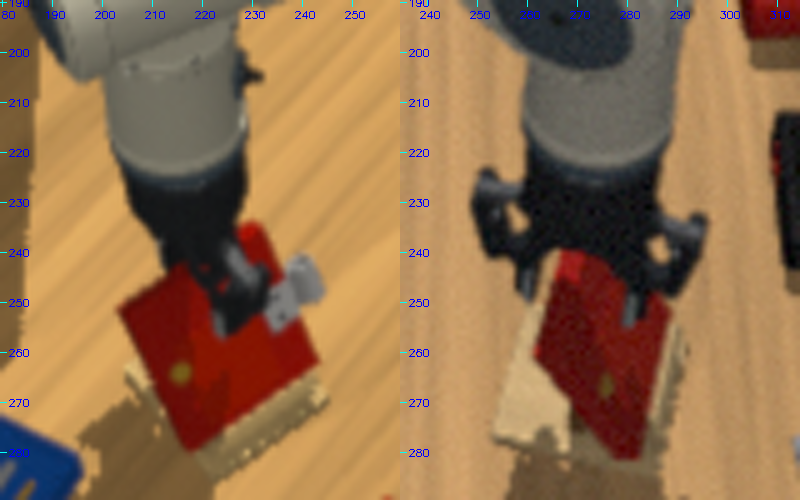

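Call:
step_arm([
  {"claw": 55,"delta_pos": [0,5,0],"turn": 0},
  {"claw": 55,"delta_pos": [0,4,0],"turn": 0},
  {"claw": 55,"delta_pos": [0,4,0],"turn": 0},
  {"claw": 52,"delta_pos": [0,4,-1],"turn": 0},
  {"claw": 50,"delta_pos": [0,4,-1],"turn": 0},
  {"claw": 50,"delta_pos": [0,4,-1],"turn": 0},
  {"claw": 48,"delta_pos": [0,4,-1],"turn": 0},
  {"claw": 48,"delta_pos": [0,3,0],"turn": 0},
])

```text
clock: 3.7
eef_pos: [624.3, -289.9, 116.5]
tcp_rot: [3.141, 0.0, 1.303]
contact_force: [0.0, -0.3, 0.4]
opening: 0.558
grasp_force: 0.3
```

Call:
step_arm([
  {"claw": 46,"delta_pos": [0,3,0],"turn": 0},
  {"claw": 44,"delta_pos": [0,3,0],"turn": 0},
  {"claw": 42,"delta_pos": [0,3,0],"turn": 0},
  {"claw": 40,"delta_pos": [0,3,0],"turn": 0},
  {"claw": 40,"delta_pos": [0,0,0],"turn": 0},
  {"claw": 40,"delta_pos": [0,0,0],"turn": 0},
])

```text
clock: 4.2
eef_pos: [635.2, -292.9, 116.1]
tcp_rot: [-3.141, -0.0, 1.303]
contact_force: [-0.9, -0.8, -0.4]
opening: 0.466
grasp_force: 0.1
```

```bash
python3 look.py tilt 180 190 235 190 80 100
```

```text
4.3 [ 634.98282162 -292.83288584  116.17045125] [-0.1893789  -0.03765804  0.01861585]
```

View pics/tilt.png

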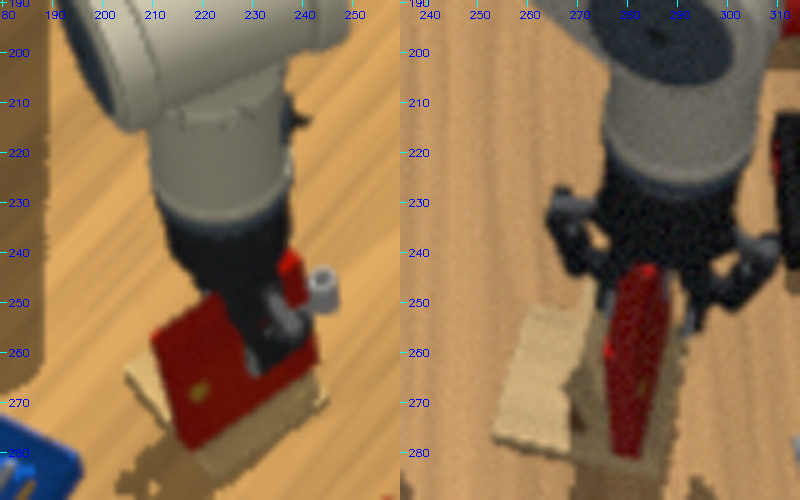

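Call:
step_arm([
  {"claw": 30,"delta_pos": [0,1,0],"turn": 0},
  {"claw": 24,"delta_pos": [0,1,0],"turn": 0},
  {"claw": 10,"delta_pos": [0,1,0],"turn": 0},
  {"claw": 10,"delta_pos": [0,0,0],"turn": 0},
  {"claw": 10,"delta_pos": [0,0,0],"turn": 0},
  {"claw": 10,"delta_pos": [0,0,0],"turn": 0},
  {"claw": 10,"delta_pos": [0,0,0],"turn": 0},
  {"claw": 10,"delta_pos": [0,0,0],"turn": 0},
], force=40)

```text
clock: 4.97
eef_pos: [637.8, -293.6, 116.4]
tcp_rot: [-3.141, 0.0, 1.303]
contact_force: [-3.8, 0.1, 5.6]
opening: 0.206
grasp_force: 41.8
```

Call:
step_arm([
  {"claw": 10,"delta_pos": [0,1,-5],"turn": 0},
  {"claw": 10,"delta_pos": [0,1,-10],"turn": 0},
  {"claw": 10,"delta_pos": [0,0,-15],"turn": 0},
  {"claw": 10,"delta_pos": [0,0,-20],"turn": 0},
  {"claw": 10,"delta_pos": [0,0,-20],"turn": 0},
  {"claw": 10,"delta_pos": [0,0,-20],"turn": 0},
  {"claw": 10,"delta_pos": [0,0,-10],"turn": 0},
  {"claw": 10,"delta_pos": [0,0,0],"turn": 0},
])

```text
clock: 5.63
eef_pos: [641.8, -295.0, 219.7]
tcp_rot: [3.136, 0.001, 1.303]
contact_force: [0.5, -1.0, -2.0]
opening: 0.203
grasp_force: 41.1
```

```bash
python3 look.py lift 180 160 235 160 80 120
```

```text
5.7333 [ 640.06532577 -294.15911392  216.14188952] [ 0.11182607 -0.09718301 -2.0594964 ]
```

View pics/lift.png

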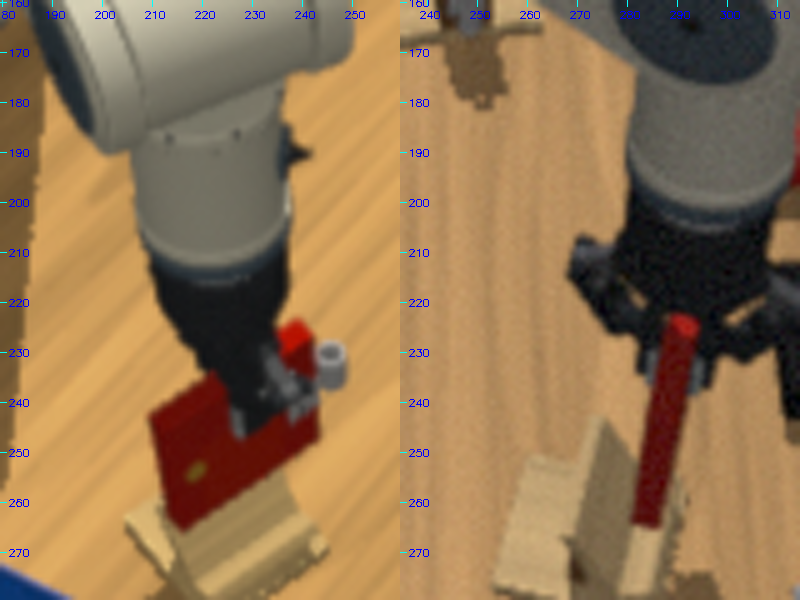

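```bash
cat >>h.py <<'E'
from scipy.spatial.transform import Rotation as Ro
def free(p,P): return P@Ro.from_euler("ZYX",p[3:6]).as_matrix().T+p[:3]   # yaw, pitch(about y), roll(about x)
E
python3 - <<'E'
import h; from h import *
h.F=pickle.load(open("f_lift.pkl","rb"))
np.set_printoptions(precision=3,suppress=True)
x,y,z=9,55,60
D=[("scene",[[x,-y,z],[x,-y,-z],[x,y,-z],[x,y,z],[-x,y,z]],[[209.5,241.5],[215.9,265.5],[243.5,246.9],[242.1,228.5],[238.5,223.5]]),
("side",[[-x,-y,-z],[x,-y,-z],[x,-y,z],[-x,-y,z]],[[280.9,263.9],[285.9,264.9],[294.1,225.5],[288.1,223]])]
p,r=fit(free,D,[640,-295,160,-.26,0,0]);print(p);print(r)
E
```

```text
[ 649.323 -310.763  233.266   -0.37     0.023   -0.11 ]
[[ 0.494  0.236]
 [-6.326 -0.965]
 [-2.672  2.436]
 [ 1.758 -2.209]
 [ 2.1   -1.577]
 [ 0.299 -1.237]
 [ 1.53  -0.111]
 [-0.091 11.864]
 [-0.922 12.15 ]]
```

```bash
python3 - <<'E'
import h; from h import *
h.F=pickle.load(open("f_lift.pkl","rb"))
np.set_printoptions(precision=3,suppress=True)
x,y,z=9,55,60
D=[("scene",[[-x,-y,z],[x,-y,-z],[x,y,-z],[x,y,z],[-x,y,z]],[[209.5,241.5],[215.9,265.5],[243.5,246.9],[242.5,227.5],[239.1,223.5]]),
("side",[[-x,-y,-z],[x,-y,-z],[x,y,z],[-x,y,z]],[[280.9,263.9],[285.9,264.9],[294.1,224],[288.1,223]])]
p,r=fit(free,D,[640,-295,160,-.26,0,0]);print(p);print(r)
print(proj(h.F["scene"],free(p,np.array([[0,71,15.]]))))
E
```

```text
[ 637.937 -288.559  183.211   -0.249   -0.003    0.008]
[[ -0.209   1.45 ]
 [  0.784   1.445]
 [  0.427   0.573]
 [  0.057  -0.786]
 [ -0.221  -0.525]
 [ -2.268   0.896]
 [ -1.217   1.193]
 [  0.478 -11.883]
 [  0.274 -12.074]]
[[245.29  230.286]]
```

Call:
step_arm([
  {"claw": 10,"delta_pos": [12,-8,0],"turn": 0},
  {"claw": 10,"delta_pos": [22,-14,0],"turn": 0},
  {"claw": 10,"delta_pos": [27,-16.5,0],"turn": 0},
  {"claw": 10,"delta_pos": [27,-16.5,0],"turn": 0},
  {"claw": 10,"delta_pos": [27,-16.5,0],"turn": 0},
  {"claw": 10,"delta_pos": [27,-16.5,0],"turn": 0},
  {"claw": 10,"delta_pos": [27,-16.5,0],"turn": 0},
  {"claw": 10,"delta_pos": [27,-16.5,0],"turn": 0},
])

```text
clock: 6.4
eef_pos: [573.2, -71.1, 214.8]
tcp_rot: [-3.139, 0.0, 1.303]
contact_force: [0.9, -0.3, -2.4]
opening: 0.205
grasp_force: 41.0
```

Call:
step_arm([
  {"claw": 10,"delta_pos": [27,-16.5,0],"turn": 0},
  {"claw": 10,"delta_pos": [22,-14,0],"turn": 0},
  {"claw": 10,"delta_pos": [16,-10,0],"turn": 0},
  {"claw": 10,"delta_pos": [8,-5,0],"turn": -0.05},
  {"claw": 10,"delta_pos": [0,0,0],"turn": -0.1},
  {"claw": 10,"delta_pos": [0,0,0],"turn": -0.1},
  {"claw": 10,"delta_pos": [0,0,0],"turn": -0.1},
  {"claw": 10,"delta_pos": [0,0,0],"turn": -0.05},
])

```text
clock: 7.07
eef_pos: [549.2, 10.0, 214.8]
tcp_rot: [-3.139, -0.001, 1.709]
contact_force: [-0.4, -0.3, -2.1]
opening: 0.204
grasp_force: 41.0
```

Call:
step_arm([
  {"claw": 10,"delta_pos": [0,0,20],"turn": 0},
  {"claw": 10,"delta_pos": [0,0,30],"turn": 0},
  {"claw": 10,"delta_pos": [0,0,30],"turn": 0},
  {"claw": 10,"delta_pos": [0,0,20],"turn": 0},
  {"claw": 10,"delta_pos": [0,0,8],"turn": 0},
  {"claw": 10,"delta_pos": [0,0,0],"turn": 0},
  {"claw": 10,"delta_pos": [0,0,0],"turn": 0},
])

```text
clock: 7.65
eef_pos: [550.3, 9.6, 108.2]
tcp_rot: [-3.141, -0.0, 1.703]
contact_force: [-0.1, -0.8, -1.0]
opening: 0.208
grasp_force: 40.9
```

```bash
python3 look.py place 220 130 230 130 80 120; python3 -c "
import cv2;i=cv2.imread('pics/place.png');print(i.shape)"
```

```text
7.75 [551.45787772   9.44507529 109.46935735] [-0.07402917 -0.20155141 -1.65822409]
(600, 800, 3)
```

View pics/place.png

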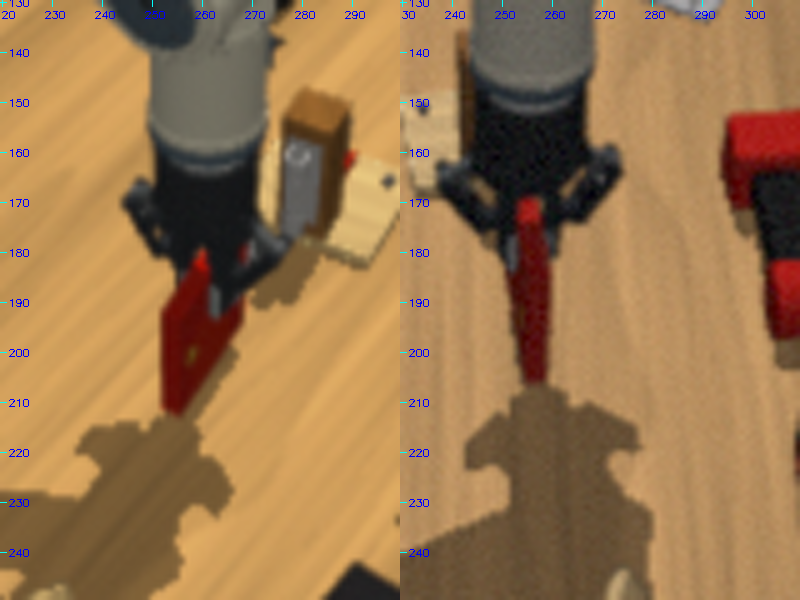

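Call:
step_arm([
  {"claw": 10,"delta_pos": [0,0,4],"turn": 0},
  {"claw": 10,"delta_pos": [0,0,4],"turn": 0},
  {"claw": 10,"delta_pos": [0,0,4],"turn": 0},
  {"claw": 10,"delta_pos": [0,0,2],"turn": 0},
  {"claw": 10,"delta_pos": [0,0,0],"turn": 0},
  {"claw": 10,"delta_pos": [0,0,0],"turn": 0},
])

```text
clock: 8.25
eef_pos: [550.5, 9.3, 94.1]
tcp_rot: [-3.141, -0.0, 1.703]
contact_force: [-0.2, 0.1, -1.8]
opening: 0.206
grasp_force: 41.0
```

Call:
step_arm([
  {"claw": 10,"delta_pos": [0,0,1],"turn": 0},
  {"claw": 10,"delta_pos": [0,0,1],"turn": 0},
  {"claw": 10,"delta_pos": [0,0,1],"turn": 0},
  {"claw": 10,"delta_pos": [0,0,0],"turn": 0},
])

```text
clock: 8.58
eef_pos: [550.6, 9.3, 91.1]
tcp_rot: [-3.141, -0.0, 1.703]
contact_force: [0.3, -0.1, -1.7]
opening: 0.202
grasp_force: 41.0
```

Call:
step_arm([
  {"claw": 10,"delta_pos": [0,0,1],"turn": 0},
  {"claw": 10,"delta_pos": [0,0,1],"turn": 0},
  {"claw": 10,"delta_pos": [0,0,1],"turn": 0},
  {"claw": 10,"delta_pos": [0,0,0],"turn": 0},
])

```text
clock: 8.92
eef_pos: [550.5, 9.3, 88.1]
tcp_rot: [-3.141, -0.0, 1.703]
contact_force: [-0.6, -0.6, -2.3]
opening: 0.202
grasp_force: 41.0
```

Call:
step_arm([
  {"claw": 10,"delta_pos": [0,0,1],"turn": 0},
  {"claw": 10,"delta_pos": [0,0,1],"turn": 0},
  {"claw": 10,"delta_pos": [0,0,0],"turn": 0},
])

```text
clock: 9.17
eef_pos: [550.6, 9.3, 86.1]
tcp_rot: [-3.141, -0.0, 1.703]
contact_force: [-0.3, -1.2, -1.7]
opening: 0.207
grasp_force: 41.0
```

Call:
step_arm([
  {"claw": 10,"delta_pos": [0,0,1],"turn": 0},
  {"claw": 10,"delta_pos": [0,0,1],"turn": 0},
  {"claw": 10,"delta_pos": [0,0,0],"turn": 0},
])

```text
clock: 9.42
eef_pos: [550.5, 9.3, 84.1]
tcp_rot: [-3.141, -0.0, 1.703]
contact_force: [0.2, -0.0, -1.8]
opening: 0.207
grasp_force: 41.0
```

Call:
step_arm([
  {"claw": 10,"delta_pos": [0,0,1],"turn": 0},
  {"claw": 10,"delta_pos": [0,0,1],"turn": 0},
  {"claw": 10,"delta_pos": [0,0,0],"turn": 0},
])

```text
clock: 9.67
eef_pos: [550.7, 9.3, 82.3]
tcp_rot: [3.141, -0.0, 1.703]
contact_force: [-0.3, 0.0, -1.2]
opening: 0.208
grasp_force: 41.1
```

Call:
step_arm([
  {"claw": 10,"delta_pos": [0,0,1],"turn": 0},
  {"claw": 10,"delta_pos": [0,0,1],"turn": 0},
  {"claw": 10,"delta_pos": [0,0,0],"turn": 0},
])

```text
clock: 9.92
eef_pos: [551.0, 9.3, 82.2]
tcp_rot: [3.141, 0.0, 1.703]
contact_force: [-6.1, 0.6, 23.2]
opening: 0.207
grasp_force: 44.4
```

Call:
step_arm([
  {"claw": 10,"delta_pos": [0,0,-1],"turn": 0},
  {"claw": 10,"delta_pos": [0,0,-0.7],"turn": 0},
  {"claw": 10,"delta_pos": [0,0,0],"turn": 0},
])

```text
clock: 10.17
eef_pos: [550.8, 9.3, 82.3]
tcp_rot: [3.141, 0.0, 1.703]
contact_force: [-1.7, -0.2, 4.0]
opening: 0.204
grasp_force: 41.9
```

Call:
step_arm([
  {"claw": 19,"delta_pos": [0,0,0],"turn": 0},
  {"claw": 22,"delta_pos": [0,0,0],"turn": 0},
  {"claw": 26,"delta_pos": [0,0,0],"turn": 0},
  {"claw": 32,"delta_pos": [0,0,0],"turn": 0},
  {"claw": 38,"delta_pos": [0,0,0],"turn": 0},
  {"claw": 44,"delta_pos": [0,0,0],"turn": 0},
  {"claw": 44,"delta_pos": [0,0,0],"turn": 0},
  {"claw": 44,"delta_pos": [0,0,0],"turn": 0},
])

```text
clock: 10.83
eef_pos: [550.7, 9.3, 82.0]
tcp_rot: [-3.142, -0.0, 1.703]
contact_force: [0.6, -0.0, 0.9]
opening: 0.514
grasp_force: 0.0
```

Call:
step_arm([
  {"claw": 44,"delta_pos": [0,0,0],"turn": 0},
  {"claw": 44,"delta_pos": [0,0,0],"turn": 0},
  {"claw": 44,"delta_pos": [0,0,0],"turn": 0},
  {"claw": 44,"delta_pos": [0,0,0],"turn": 0},
  {"claw": 44,"delta_pos": [0,0,0],"turn": 0},
  {"claw": 44,"delta_pos": [0,0,0],"turn": 0},
])

```text
clock: 11.33
eef_pos: [550.6, 9.3, 82.0]
tcp_rot: [-3.142, -0.0, 1.703]
contact_force: [-0.5, -0.3, -0.1]
opening: 0.514
grasp_force: 0.0
```

```bash
python3 look.py stand 220 140 230 140 80 90
```

```text
11.4333 [550.66021855   9.29842548  81.99828209] [-0.1508901  -0.37651135 -0.50284635]
```

View pics/stand.png

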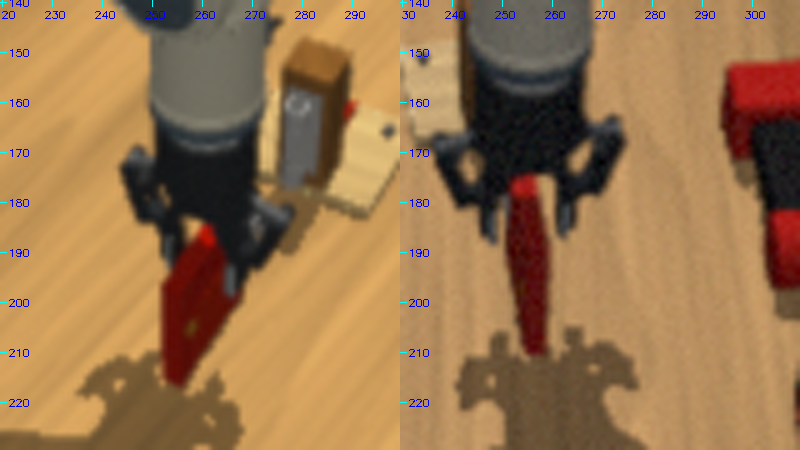

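Call:
step_arm([
  {"claw": 60,"delta_pos": [0,0,-5],"turn": 0},
  {"claw": 60,"delta_pos": [0,0,-25],"turn": 0},
  {"claw": 60,"delta_pos": [0,0,-35],"turn": 0},
  {"claw": 60,"delta_pos": [0,0,-35],"turn": 0},
  {"claw": 60,"delta_pos": [0,-35,0],"turn": 0},
  {"claw": 60,"delta_pos": [0,-40,0],"turn": 0},
  {"claw": 60,"delta_pos": [0,-40,0],"turn": 0},
  {"claw": 60,"delta_pos": [0,-35,0],"turn": 0},
])

```text
clock: 12.1
eef_pos: [399.5, -10.6, 182.1]
tcp_rot: [-3.141, 0.0, 1.703]
contact_force: [0.1, 0.1, 0.3]
opening: 0.704
grasp_force: 0.0
```

```bash
cat >sil.py <<'E'
import h; from h import *
from rig import *
np.set_printoptions(precision=2,suppress=True)
F={n:grab_frame(n) for n in ("scene","side")}; h.F=F; pickle.dump(F,open("f_clear.pkl","wb"))
B=np.array([[i*9,j*55,k*60] for i in(-1,1) for j in(-1,1) for k in(-1,1)],float)
S=8; W={"scene":(225,155,60,75),"side":(230,155,60,75)}; T={}
for n,(x,y,w,hh) in W.items():
    c=F[n]["img"][y:y+hh,x:x+w].astype(float); r=c[...,0]-1.6*np.maximum(c[...,1],c[...,2])
    big=cv2.resize(np.float32(r),None,fx=S,fy=S,interpolation=cv2.INTER_LINEAR); T[n]=np.float32(1/(1+np.exp(-(big-15)/6)))
    print(n,(T[n]>.5).sum()/S/S, c[hh//2,w//2])
def cost(p):
    X=B@Rz(p[2]).T+[p[0],p[1],60]; e=0
    for n,(x,y,w,hh) in W.items():
        q=(proj(F[n],X)-[x,y]+.5)*S-.5; m=np.zeros((hh*S,w*S),np.uint8)
        cv2.fillConvexPoly(m,cv2.convexHull(np.float32(q)).astype(np.float32).round().astype(np.int32),1)
        m=cv2.GaussianBlur(np.float32(m),(0,0),S*.5); e+=np.square(m-T[n]).sum()/S/S
    return e
from scipy.optimize import minimize
for s in ([550,12,.13],[553,8,.1]):
    o=minimize(cost,s,method="Nelder-Mead",options=dict(initial_simplex=[s,[s[0]+5,s[1],s[2]],[s[0],s[1]+5,s[2]],[s[0],s[1],s[2]+.05]])); print(o.x,o.fun)
p=o.x
print("knuckle top px",proj(F["scene"],(np.array([[0,71,15]])@Rz(p[2]).T+[p[0],p[1],60])),proj(F["side"],(np.array([[0,71,15]])@Rz(p[2]).T+[p[0],p[1],60])))
L=[]
for n,(x,y,w,hh) in W.items():
    i=cv2.resize(F[n]["img"][y:y+hh,x:x+w,::-1],None,fx=6,fy=6,interpolation=cv2.INTER_CUBIC)
    q=((proj(F[n],B@Rz(p[2]).T+[p[0],p[1],60])-[x,y]+.5)*6).astype(np.int32); cv2.polylines(i,[cv2.convexHull(q)],True,(255,255,0),1)
    for zz in (-15,15):
        k=((proj(F[n],np.array([[0,71,zz]])@Rz(p[2]).T+[p[0],p[1],60])-[x,y]+.5)*6).astype(int)[0]; cv2.circle(i,tuple(map(int,k)),3,(0,255,0),1)
    for zz in (30,54,75,96,120):
        k=((proj(F[n],[[530.58,165.08,zz]])-[x,y]+.5)*6).astype(int)[0]; cv2.circle(i,tuple(map(int,k)),3,(0,255,255),1)
    L.append(i)
cv2.imwrite("pics/sil.png",np.hstack(L)); print(sense()["eef_pos"])
E
python3 sil.py
```

```text
scene 392.453125 [191.  86.  47.]
side 267.421875 [157. 108.  72.]
[552.56   9.29   0.13] 63.79871368408203
[552.6   10.33   0.12] 64.49512481689453
knuckle top px [[269.3  182.68]] [[252.06 172.33]]
[396.11 -10.74 181.5 ]
```

```bash
cat >sil2.py <<'E'
import h; from h import *
from scipy.optimize import minimize
np.set_printoptions(precision=2,suppress=True)
F=pickle.load(open("f_clear.pkl","rb"))
B=np.array([[i*9,j*55,k*60] for i in(-1,1) for j in(-1,1) for k in(-1,1)],float); S=8
W={"scene":(240,170,45,52),"side":(240,165,30,52)}
def run(names,kr,th):
    T={}
    for n in names:
        x,y,w,hh=W[n]; c=F[n]["img"][y:y+hh,x:x+w].astype(float)
        r=(c[...,0]-c[...,1])/(c.sum(2)+15)   # redness ratio, insensitive to shade
        big=cv2.resize(np.float32(r),None,fx=S,fy=S); T[n]=np.float32(1/(1+np.exp(-(big-th)/.03)))
    def cost(p,full=0):
        X=B@Rz(p[2]).T+[p[0],p[1],60]; e=[]
        for n in names:
            x,y,w,hh=W[n]; m=np.zeros((hh*S,w*S),np.uint8)
            cv2.fillConvexPoly(m,cv2.convexHull(np.float32((proj(F[n],X)-[x,y]+.5)*S-.5)).round().astype(np.int32),1)
            e.append(np.square(cv2.GaussianBlur(np.float32(m),(0,0),S*.4)-T[n]).sum()/S/S)
            if full: print("  ",n,"model",m.sum()/S/S,"mask",(T[n]>.5).sum()/S/S,"err",e[-1])
        return sum(e)
    s=np.array([551,9,.13]); o=minimize(cost,s,method="Nelder-Mead",options=dict(initial_simplex=np.vstack([s,s+np.diag([5,5,.06])])))
    print(names,th,o.x,o.fun); cost(o.x,1)
for th in (.35,.42,.5): run(["scene","side"],0,th)
run(["scene"],0,.42); run(["side"],0,.42)
c=F["side"]["img"]; print(c[190:194,248:266].tolist()[0])
E
python3 sil2.py
```

```text
['scene', 'side'] 0.35 [552.25  11.11   0.12] 126.61007690429688
   scene model 449.484375 mask 349.53125 err 69.62241
   side model 309.796875 mask 222.640625 err 56.987663
['scene', 'side'] 0.42 [552.93  11.54   0.08] 175.0820770263672
   scene model 465.53125 mask 325.25 err 111.208374
   side model 287.34375 mask 193.609375 err 63.873707
['scene', 'side'] 0.5 [552.81  13.17   0.07] 243.57899475097656
   scene model 465.859375 mask 295.203125 err 139.67567
   side model 282.796875 mask 141.25 err 103.90332
['scene'] 0.42 [551.15   8.77   0.24] 53.7960090637207
   scene model 390.203125 mask 325.25 err 53.79601
['side'] 0.42 [553.76  11.81   0.04] 54.34873962402344
   side model 263.203125 mask 193.609375 err 54.34874
[[191, 149, 98], [189, 147, 97], [168, 128, 84], [83, 41, 26], [75, 15, 17], [76, 0, 0], [73, 20, 12], [100, 18, 15], [123, 24, 19], [123, 26, 20], [119, 18, 12], [132, 53, 35], [163, 111, 74], [189, 148, 98], [188, 148, 100], [185, 142, 96], [188, 145, 96], [188, 145, 97]]
```

```bash
sed -i 's/(.35,.42,.5)/(.16,.19,.22)/; s/0,.42)/0,.19)/g' sil2.py; python3 sil2.py
```

```text
['scene', 'side'] 0.16 [553.15   8.01   0.13] 71.51583862304688
   scene model 445.828125 mask 438.734375 err 51.29741
   side model 319.890625 mask 310.40625 err 20.218426
['scene', 'side'] 0.19 [552.8    9.01   0.12] 40.0433349609375
   scene model 447.90625 mask 418.515625 err 26.35986
   side model 317.15625 mask 291.859375 err 13.683477
['scene', 'side'] 0.22 [552.84   8.92   0.12] 46.87034606933594
   scene model 449.03125 mask 401.828125 err 27.859451
   side model 317.6875 mask 276.59375 err 19.010893
['scene'] 0.19 [551.48   8.78   0.16] 17.06095314025879
   scene model 433.859375 mask 418.515625 err 17.060953
['side'] 0.19 [553.8   11.24   0.11] 9.579143524169922
   side model 307.703125 mask 291.859375 err 9.579144
[[191, 149, 98], [189, 147, 97], [168, 128, 84], [83, 41, 26], [75, 15, 17], [76, 0, 0], [73, 20, 12], [100, 18, 15], [123, 24, 19], [123, 26, 20], [119, 18, 12], [132, 53, 35], [163, 111, 74], [189, 148, 98], [188, 148, 100], [185, 142, 96], [188, 145, 96], [188, 145, 97]]
```

```bash
python3 - <<'E'
from h import *
np.set_printoptions(precision=2,suppress=True)
a,b=22.5,20
J=[("scene",[[-a,b,140],[a,b,140],[a,-b,140],[-a,-b,140],[-65,-20,12],[65,-20,12],[65,90,12],[0,-36,120]],[[280.75,147],[289.9,150.5],[286,156],[276.1,152],[265.75,171.75],[293,182.3],[303.2,165.4],[279.1,160.5]]),
("side",[[-a,b,140],[a,b,140],[a,-b,140],[-a,-b,140],[-65,-20,12],[65,-20,12],[-65,90,12],[65,90,12],[0,-36,120]],[[240.9,136],[252.5,135.2],[252.9,141.5],[241,141.9],[232.75,167.5],[262.75,164.5],[229.4,148.75],[258.5,145.6],[248.5,148.1]])]
for S in (J[:1],J[1:],J):
    p,r=fit(jamb,S,[525,200,.13]);print(p,jamb(p,np.array([[0,-36,75.]])),abs(r).mean())
# ring brightness centroid (top tube's end face) in the first frames -> axis at z=120
for n,(x,y) in {"scene":(279,160),"side":(248,148)}.items():
    f=F[n]; c=f["img"][y-4:y+5,x-5:x+6].astype(float).mean(2); print(n); print(c.astype(int))
    print(proj(f,[[530.58,165.08,120]]))
E
```

```text
[525.94 201.41   0.13] [[530.66 165.72  75.  ]] 0.3555183832326829
[525.39 199.88   0.13] [[530.17 164.2   75.  ]] 0.46008957362468705
[525.74 200.75   0.13] [[530.58 165.08  75.  ]] 0.41847774519006176
scene
[[153 145  84  52  51  51  48  49  52  59  65]
 [154 151  87  63  71  63  55  50  50  50  51]
 [147 170  94  74  90  86  84  73  63  55  51]
 [166 170  88  96 120 101  93  88  85  80  65]
 [165 157  93 129 107  96 100 118  93  86  66]
 [167 155  91 127 107  99 111 136  98  86  63]
 [169 154  81  97 109 114 124 107  91  85  62]
 [168 138  73  83  96 100 102  89  88  85  61]
 [171 134  72  83  90  93  90  85  88  86  60]]
[[278.75 160.85]]
side
[[ 45  49  46  47  49  51  43  46  50  49  80]
 [ 41  46  54  61  53  60  60  66  67  64  77]
 [ 48  58  75  81  84  81  87  86  79  60  74]
 [ 48  65  89  98 115 113 111 116  99  62  82]
 [ 46  66  85 102 124 107 101 124 131  68  72]
 [ 46  63  88 102 124 103 104 123 121  64  58]
 [ 43  61  87  90 107  97  99  95  89  64  66]
 [ 46  61  86  82  84  93  87  85  75  62  83]
 [ 44  61  87  83  83  86  86  81  71  62  85]]
[[248.34 148.48]]
```

```bash
python3 - <<'E'
from h import *
np.set_printoptions(precision=2,suppress=True,linewidth=150)
F=pickle.load(open("f_clear.pkl","rb"))
K=np.array([[0,71,15.]])@Rz(.125).T+[552.7,9,60]; print(K)
for n in ("scene","side"):
    f=F[n]; q=proj(f,K)[0]; x,y=q.round().astype(int); print(n,q,"cols from",x-5,"rows from",y-4); print(f["img"][y-4:y+8,x-5:x+6].astype(float).mean(2).astype(int))
E
```

```text
[[543.85  79.45  75.  ]]
scene [269.01 182.85] cols from 264 rows from 179
[[106  77  70  74  86 108 148 150 143 110  93]
 [ 86  69  65  66  68  92 147 149 141  99  92]
 [ 71  67  67  64  55  92 152 146 114  93  90]
 [ 65  65  65  49  43  76 120 135 100  91  89]
 [ 66  65  56  38  44  72 108 140  99  89  90]
 [ 66  65  43  35  49  91 126 109  92  89  87]
 [ 64  51  34  34  47  80 103  89  89  88  85]
 [ 55  39  35  32  54  92  91  85  88  86  85]
 [ 41  34  32  40  65  99  90  83  85  85  85]
 [ 33  33  34  46  72  90  89  83  85  86  85]
 [ 33  34  43  62  75  90  88  85  85  85  86]
 [ 34  37  57  81  81 106  96  86  85  87 100]]
side [251.96 172.59] cols from 247 rows from 169
[[ 82  81  77  77  69  68  71  73  86 109 138]
 [ 86  87  78  73  59  72  73  76  83 113 135]
 [ 85  83  82  79  58  78  69  70  81 109 137]
 [ 82  83 101 111  74  72  74  75  76 104 136]
 [ 80  85 100 118  70  71  72  64  75  99 126]
 [ 85  83  86  86  57  57  72  75  76  85 115]
 [ 83  84  78  71  41  47  75  68  70  85 114]
 [ 83  83  79  67  34  50  76  73  78  80 111]
 [ 83  83  80  65  40  50  81  72  73  78 110]
 [ 83  83  81  73  49  47  75  72  76  76  96]
 [ 92  84  82  78  63  43  61  72  71  75  92]
 [132 135 115  90  73  43  50  62  70  73  80]]
```

```bash
python3 - <<'E'
from rig import *
from h import *
np.set_printoptions(precision=2,suppress=True,linewidth=150)
f=grab_frame("wrist"); R,t=np.array(f["R"]),np.array(f["t"]); S=sense()
C=-R.T@t; print("cam",C,"tcp",S["eef_pos"],"axis",R[2],"x",R[0],f["vertical_fov"],f["cx"],f["cy"])
k=192/np.tan(np.radians(f["vertical_fov"])/2)
# where the knuckle would show when inserted, TCP at (538,95,97)
sh=np.array([538,95,97])-S["eef_pos"]
for z in (60,90,120):
    for P in ([530.,165.,z],):
        c=R@(np.array(P)-sh)+t; th=np.arctan2(np.hypot(c[0],c[1]),c[2]); d=c[:2]/np.hypot(*c[:2]); print(z,np.array([f["cx"],f["cy"]])+k*th*d,"dist",np.linalg.norm(c),"rad/px",1/k)
for n in("scene","side"):
    f=F[n]; R=np.array(f["R"]); print(n,-R.T@f["t"])
E
```

```text
cam [386.28  72.1  315.95] tcp [399.75 -10.65 182.33] axis [ 0.04 -0.32 -0.95] x [ 0.99  0.13 -0.01] 65.70646984690485 254.40083003672532 191.71130460522446
60 [262.56 117.86] dist 171.1821716457966 rad/px 0.003363394912697406
90 [263.95 122.79] dist 141.30175796207416 rad/px 0.003363394912697406
120 [266.06 130.37] dist 111.48559421276909 rad/px 0.003363394912697406
scene [1061.97 -722.94 1157.42]
side [ 521.86 -849.77 1049.77]
```

Call:
step_arm([
  {"claw": 60,"delta_pos": [0,35,0],"turn": 0},
  {"claw": 60,"delta_pos": [0,40,0],"turn": 0},
  {"claw": 60,"delta_pos": [0,40,0],"turn": 0},
  {"claw": 60,"delta_pos": [0,35,0],"turn": 0},
  {"claw": 60,"delta_pos": [0,0,0],"turn": 0},
  {"claw": 60,"delta_pos": [0,0,35],"turn": 0},
  {"claw": 60,"delta_pos": [0,0,35],"turn": 0},
  {"claw": 50,"delta_pos": [0,0,20],"turn": 0},
])

```text
clock: 12.92
eef_pos: [550.8, 9.5, 89.2]
tcp_rot: [-3.14, -0.0, 1.703]
contact_force: [-1.0, 0.6, 0.2]
opening: 0.591
grasp_force: 0.0
```

Call:
step_arm([
  {"claw": 44,"delta_pos": [0,0,10],"turn": 0},
  {"claw": 35,"delta_pos": [0,0,0],"turn": 0},
  {"claw": 28,"delta_pos": [0,0,0],"turn": 0},
  {"claw": 22,"delta_pos": [0,0,0],"turn": 0},
  {"claw": 10,"delta_pos": [0,0,0],"turn": 0},
  {"claw": 10,"delta_pos": [0,0,0],"turn": 0},
  {"claw": 10,"delta_pos": [0,0,0],"turn": 0},
  {"claw": 10,"delta_pos": [0,0,0],"turn": 0},
], force=60)

```text
clock: 13.58
eef_pos: [552.0, 9.3, 83.6]
tcp_rot: [3.138, 0.0, 1.703]
contact_force: [-0.4, 0.1, 7.2]
opening: 0.201
grasp_force: 59.6
```

Call:
step_arm([
  {"claw": 10,"delta_pos": [0,0,0],"turn": 0},
  {"claw": 10,"delta_pos": [0,0,-3],"turn": 0},
  {"claw": 10,"delta_pos": [0,0,-6],"turn": 0},
  {"claw": 10,"delta_pos": [0,0,-6],"turn": 0},
  {"claw": 10,"delta_pos": [0,0,0],"turn": 0},
  {"claw": 10,"delta_pos": [0,0,0],"turn": 0},
])

```text
clock: 14.08
eef_pos: [550.9, 9.3, 97.6]
tcp_rot: [3.141, 0.0, 1.703]
contact_force: [0.2, 0.5, -1.6]
opening: 0.199
grasp_force: 58.5
```

Call:
step_arm([
  {"claw": 10,"delta_pos": [5,0,0],"turn": 0},
  {"claw": 10,"delta_pos": [10,-1.5,-1],"turn": 0},
  {"claw": 10,"delta_pos": [12,0,0],"turn": 0},
  {"claw": 10,"delta_pos": [10,0,0],"turn": 0},
  {"claw": 10,"delta_pos": [5,0,0],"turn": 0},
  {"claw": 10,"delta_pos": [3,0,0],"turn": 0},
  {"claw": 10,"delta_pos": [0,0,0],"turn": 0},
  {"claw": 10,"delta_pos": [0,0,0],"turn": 0},
])

```text
clock: 14.75
eef_pos: [543.2, 53.9, 97.9]
tcp_rot: [-3.142, 0.0, 1.704]
contact_force: [-0.0, -0.8, -1.3]
opening: 0.202
grasp_force: 58.5
```

```bash
python3 - <<'E'
from rig import *
import pickle,cv2,numpy as np
f=grab_frame("wrist"); pickle.dump((f,sense()),open("f_w1.pkl","wb")); cv2.imwrite("pics/w1full.png",f["img"][:,:,::-1])
x,y,w,h,s=150,30,200,150,4
i=cv2.resize(np.ascontiguousarray(f["img"][y:y+h,x:x+w,::-1]),None,fx=s,fy=s,interpolation=cv2.INTER_CUBIC)
for k in range(x,x+w,10): cv2.line(i,((k-x)*s+2,0),((k-x)*s+2,6),(255,255,0),1); k%20 or cv2.putText(i,str(k),((k-x)*s-8,18),0,.35,(255,255,0),1)
for k in range(y,y+h,10): cv2.line(i,(0,(k-y)*s+2),(6,(k-y)*s+2),(255,255,0),1); cv2.putText(i,str(k),(8,(k-y)*s+6),0,.35,(255,255,0),1)
cv2.imwrite("pics/w1.png",i); print(sense()["eef_pos"],sense()["clock"])
E
```

```text
[543.2849465   53.65540451  97.94944153] 14.8
```

View pics/w1.png

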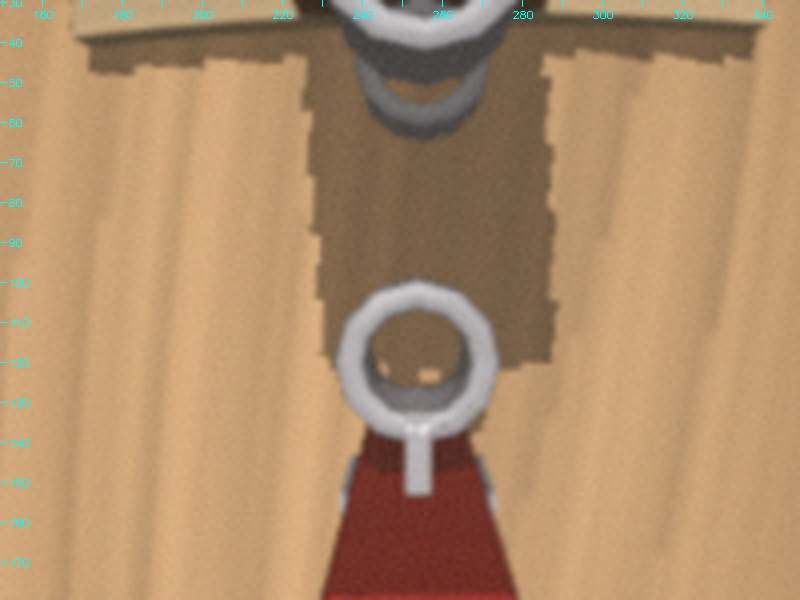

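```bash
cat >ring.py <<'E'
import pickle,cv2,numpy as np,sys
np.set_printoptions(precision=2,suppress=True)
f,S=pickle.load(open(sys.argv[1],"rb")); im=f["img"].astype(int); R,t=np.array(f["R"]),np.array(f["t"])
k=192/np.tan(np.radians(f["vertical_fov"])/2); C=-R.T@t
def world(u,v,z):
    d=np.array([u-f["cx"],v-f["cy"]]); r=np.hypot(*d); a=r/k; ray=R.T@np.array([*(d/r*np.sin(a)),np.cos(a)]); return C+ray*(z-C[2])/ray[2]
m=((im.max(2)-im.min(2)<25)&(im.max(2)>int(sys.argv[2]))).astype(np.uint8); m[:,:200]=0; m[:,310:]=0; m[150:]=0
n,lab,st,ce=cv2.connectedComponentsWithStats(m)
for i in range(1,n):
    if st[i,4]<80: continue
    mm=np.uint8(lab==i); cs,hi=cv2.findContours(mm,cv2.RETR_CCOMP,cv2.CHAIN_APPROX_NONE)
    print("comp",st[i])
    for c,hh in zip(cs,hi[0]):
        if len(c)>25:
            e=cv2.fitEllipse(c); print("   hole" if hh[3]>=0 else "   outer",np.array(e[0]),np.array(e[1]),[world(*e[0],z)[:2] for z in (90,120)])
print(C,S["eef_pos"])
v=im[:,256].max(1); print(v[:70])
for z,row in ((120,41),(54,62)): print(z,"bottom pt",world(255.5,row,z))
E
python3 ring.py f_w1.pkl 140
```

```text
comp [230   0  52  42 779]
   outer [255.56  18.33] [40.4  47.14] [array([528.27, 173.74]), array([529.21, 165.95])]
comp [234 100  41  50 720]
   outer [253.86 121.77] [37.55 45.29] [array([534.07, 123.7 ]), array([533.79, 126.45])]
   hole [253.94 119.68] [27.54 28.7 ] [array([533.97, 124.7 ]), array([533.71, 127.24])]
[532.72 136.76 232.34] [543.28  53.66  97.95]
[ 98  87  70  73  69  70  71  70  71  66  70  67  69  71  70  75  71  69
  71  69  84 108 115 113 115 114 113 115 114 113 111 113 115 110 148 185
 204 198 181 171 162 142 101  79  69  77  71  75  74  77  76  93 112 117
 115 111 115 117 116 107  95  89  77  72  83 100 117 120 116 120]
120 bottom pt [530.36 157.03 120.  ]
54 bottom pt [530.66 156.19  54.  ]
```

Call:
step_arm([
  {"claw": 10,"delta_pos": [4,0.8,0],"turn": 0},
  {"claw": 10,"delta_pos": [5,0,0],"turn": 0},
  {"claw": 10,"delta_pos": [5,0,0],"turn": 0},
  {"claw": 10,"delta_pos": [5,0,0],"turn": 0},
  {"claw": 10,"delta_pos": [3,0,0],"turn": 0},
  {"claw": 10,"delta_pos": [0,0,0],"turn": 0},
  {"claw": 10,"delta_pos": [0,0,0],"turn": 0},
  {"claw": 10,"delta_pos": [0,0,0],"turn": 0},
])

```text
clock: 15.47
eef_pos: [541.1, 75.6, 98.0]
tcp_rot: [-3.142, 0.0, 1.703]
contact_force: [0.1, 0.3, -1.7]
opening: 0.202
grasp_force: 58.5
```

```bash
python3 - <<'E'
from rig import *
import pickle
pickle.dump((grab_frame("wrist"),sense()),open("f_w2.pkl","wb"))
E
python3 ring.py f_w2.pkl 140
```

```text
comp [228  52  52  46 890]
   outer [253.38  73.53] [43.81 47.47] [array([528.77, 168.31]), array([529.16, 166.23])]
comp [234 111  40  39 425]
   outer [254.91 107.82] [38.64 69.92] [array([531.62, 152.1 ]), array([531.42, 153.44])]
[530.66 158.44 232.38] [541.18  75.52  98.01]
[139 139 138 136 137 137 134 137 138 134 133 133 134 132 119 107 100  90
  80  69  62  58  60  61  61  57  59  59  61  53  59  89 109  97 105 106
 106 109 107 105 108 110 110 110 107 110 110 108 113 116 117 115 107 108
 102 103  90  81  66  74  77  78  72  94 111 110 111 118 112 105]
120 bottom pt [528.31 178.73 120.  ]
54 bottom pt [528.61 177.88  54.  ]
```

Call:
step_arm([
  {"claw": 10,"delta_pos": [3,0,0],"turn": 0},
  {"claw": 10,"delta_pos": [4,0,0],"turn": 0},
  {"claw": 10,"delta_pos": [4,0,0],"turn": 0},
  {"claw": 10,"delta_pos": [4,0,0],"turn": 0},
  {"claw": 10,"delta_pos": [3,0,0],"turn": 0},
  {"claw": 10,"delta_pos": [2.5,0,0],"turn": 0},
  {"claw": 10,"delta_pos": [0,0,0],"turn": 0},
  {"claw": 10,"delta_pos": [0,0,0],"turn": 0},
])

```text
clock: 16.18
eef_pos: [538.4, 96.1, 98.0]
tcp_rot: [3.142, 0.0, 1.703]
contact_force: [0.0, -0.2, -1.0]
opening: 0.204
grasp_force: 58.5
```

```bash
python3 - <<'E'
from rig import *
import pickle,numpy as np,cv2
f=grab_frame("wrist"); pickle.dump((f,sense()),open("f_w3.pkl","wb")); print(sense()["contact_force"])
np.set_printoptions(linewidth=250)
v=f["img"].max(2)
for u in (245,254,262): print("col",u,v[75:160,u])
for r in (110,118,126): print("row",r,v[r,220:292])
E
python3 ring.py f_w3.pkl 140|grep -v '^ *\['
```

```text
[ 0.30756514 -0.7999251  -1.607671  ]
col 245 [140 140 138 129 119 110  97  89  72  72  83 111 105  83  79  92 114 124 125 123 123 129 126 125 125 121 108  96  94 104 121 120 124 120 123 152 159 129 116 119 116 107  99  90  86  90  91  99  90  87  83  84  89  88  93 104 109 108 102 109 112 116
 116 116 116 121 130 150 181 202 200 197 191 183 169 141 103  90  84  86  88  88  86  93  92]
col 254 [141 140 136 128 121 105 100  87  76  66  82 111 115 118 117 119 114 116 114 114 115 119 118 115 118 114 110 116 118 112 120 115 114 111 106 105 111 121 122 120 120 120 121 122 123 124 123 112  94  93  95  91  92  91  89  92  91  92 109 109 115 122
 122 124 123 123 123 125 133 157 195 208 203 198 188 179 165 144 109  90  86  84  86  81  90]
col 262 [142 144 136 131 117 105  96  81  72  69  89 109  91  77  84  98 116 122 128 123 119 122 126 119 122 115 101  93  94 101 121 156 188 186 184 173 152 128 113 118 115 115 106  97  92  90  84  99 101  94  89  89  89  85  88  91  98 107 115 116 117 118
 121 117 119 116 129 160 191 202 198 191 180 177 162 133  96  90  87  85  93  86  85  86  83]
row 110 [
[... 589 characters left out ...]
row 126 [195 200 200 203 206 203 169 134 145 172 185 182 187 186 185 174 134  98  80  86  89  98  93  88  83  84  85  89 100  97  97 101  97  96  91  94 100 100 101  96  93  90  89  87  83  82  83  87  84  83 102 146 176 185 185 186 185 188 166 140 118 120
 123 121 129 140 182 196 194 192 194 192]
comp [228 106  52  44 885]
   outer [253.37 127.3 ] [42.74 47.39] [array([529.38, 163.21]), array([529.07, 166.52])]
 146 143 147 147 150 147 151 150 147 150 145 149 149 145 146 152 147 146
 147 146 143 151 148 149 146 149 149 147 151 148 145 150 147 151 147 149
 150 148 149 146 148 150 147 143 142 143 145 144 146 147 143 146]
120 bottom pt [525.57 199.24 120.  ]
54 bottom pt [525.87 198.39  54.  ]
```

Call:
step_arm([
  {"claw": 10,"delta_pos": [0,0,0],"turn": 0},
  {"claw": 10,"delta_pos": [0,0,0],"turn": 0},
  {"claw": 10,"delta_pos": [0,0,0],"turn": 0},
  {"claw": 10,"delta_pos": [0,0,0],"turn": 0},
  {"claw": 10,"delta_pos": [0,0,0],"turn": 0},
  {"claw": 10,"delta_pos": [0,0,0],"turn": 0},
  {"claw": 10,"delta_pos": [0,0,0],"turn": 0},
  {"claw": 10,"delta_pos": [0,0,0],"turn": 0},
])

```text
clock: 16.9
eef_pos: [538.5, 95.9, 98.0]
tcp_rot: [3.142, -0.0, 1.703]
contact_force: [0.1, 0.1, -2.1]
opening: 0.204
grasp_force: 58.5
```

```bash
python3 -c "
from rig import *
print(sign_off())"
```

```text
the job is handed in; nothing more can be done
None
```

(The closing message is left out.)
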